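# Close the dried samples on the hotplate that is off

### The arm

A 6-joint arm with a two-finger parallel gripper is mounted at the origin on the work surface. World frame = base frame: x ahead of the robot, y to its left, z up, the work surface at z = 0. Lengths are in m, angles in rad, forces in N, time in s.
With the tool pointing down it reaches from about 0.275 to 0.775 m from the base axis. Payload 14.6 kg.
Tool frame: the origin (TCP) lies between the finger pads; the fingertips stand 22 mm ahead of it and the grasp point (between the pads) lies 3 mm ahead of it; z points along the fingers, y is the line along which they close (so a half turn about z gives the same grasp; the last joint's range is limited). The gripper opens to 85 mm and grips with 20 to 120 N. Pads are 22 mm wide; open, the fingers measure 114 mm over their backs; the gripper's body (76 mm by 85 mm) begins 54 mm behind the grasp point. The pads swing forward as they close: fully open they stand 13 mm farther back than shut.
Start: joints at [1.043, 0.263, -0.048, 1.259, 0, 1.415], TCP at [0.191, 0.489, 0.253] pointing down, gripper open.
Joint ranges: [-2.65, 2.65], [-0.89, 1.7], [-1.18, 1.37], [-2.13, 2.11], [-1.35, 1.29], [-3.14, 3.14]. Speed limits (rad/s): [1.89, 1.89, 2.57, 2.79, 3.14, 3.14].

### API

Orientations are given as a rotation vector (axis times angle).
In Python, from station import manip gives the robot as it stands.
- The arm moves only by the tool move_arm, never from a script. Its argument "targets" is text: rows parted by semicolons, each of 6 numbers parted by spaces: the shift along the world's x, y, z as a fraction of full scale, then the turn, a rotation vector about the world's x, y, z as a fraction of full scale. A call has 1 to 20 rows; each row is the pose to reach, as a shift and turn from the pose commanded when the call began; what a row does not reach only later rows make up. Full scale, the value 1, is 15 cm for a shift and 2 rad for a turn. A row lasts 1/10 s, in which the tool goes at most 50 mm and 8.59 degrees, less where a joint would pass 70% of its speed; a pose out of reach is approached as far as the arm can. A call with a number of a shift or a turn outside -1 to 1 is refused whole. A call with a gripper value outside its range is refused whole. "hand" is the opening, from -1 (shut) to 1 (fully open), so that 0 is half open, set as the call begins (left out, the last holds). The fingers move at their own pace and stop on an object; "newtons" is the grip in N (left out, the last holds). Time passes only in rows, so rows that repeat a pose let the fingers close. It gives the time, the measured TCP pose, the force, the opening and the grip force at its end, in the units of the state.
- manip.read_state(): the state, without advancing time (a new reading comes with each control period).
- manip.capture(name): name is "side" or "top" or "wrist"; returns a dict with "color" (420x560x3 uint8, red, green, blue), "fovy" (degrees; the focal length in pixels is half the picture's height over the tangent of half this angle, whatever the lens; pixels are square), "cx", "cy" (the principal point, pixels), "R" (3x3) and "t" (3): a world point X has camera coordinates R X + t; the wrist camera has in their place "tool_from_camera" (4x4, takes a point from camera to tool coordinates, whose origin is the TCP and whose axes are the flange's). Camera axes: x right, y down, z forward; pixel columns grow to the right and rows downward; lengths in m; the calibration is good to about 2 mm. The wrist camera is an equidistant fisheye: a pixel r from the principal point sees the ray r / f radians off the axis. A picture is of the moment at which its call begins: read the wrist's pose just before it. There is no depth.
- manip.job_done(): hands the job in; it is judged then, once.
Trained networks look in a picture, given as the dict that the camera call returned (one of the last four; its "shot" number tells which), for a name from the list of things; names that differ only in an ending like _2 or _b are one class to them, and where a whole thing is asked for, a point or a joint stands for the part that bears it (a point fixed in the world has none). Each returns a list of dicts, best first, with "confidence" (0 to 1); they miss things now and then, are a little off and sometimes report something else, mostly with a low value. They report only what shows in the picture. A call takes as long as a camera call. They do not tell look-alikes from the thing itself.
- manip.spot_in(query, picture): "at" ([x, y, z] in m, in world coordinates, good to about 4 mm: the middle of the surface that is visible of it).
- manip.tip_of(query, picture): "at" ([x, y, z] in m, in world coordinates, good to about 4 mm: a listed point, or the origin of a listed thing).
The state is a dict: "time_s": time; "joint_pos": joint angles; "dq": joint speeds; "joint_torque": joint torques, N m; "eef_pos": TCP position; "tcp_rot": TCP orientation; "contact_force": force on the tool from outside, world axes, zero at the start; "wrist_torque": the same for the moment, N m; "grip_width": finger opening in m; "grip_force": force on a finger pad.
Only numpy, scipy, OpenCV 4.12 (cv2) and the standard library are available. Lean on these libraries where they do the work, as an engineer would, in place of code of your own. Each camera call takes 0.05 s, during which the arm holds its last target. There are 200 camera calls.

### The job

Samples are drying in small glass dishes on two hotplates, every lid propped ajar to let the vapour out. On the hotplate that has been switched off the samples are done: close both of its dishes, one after the other, raising each lid clear of the dish with its propped edge still leading (higher than the other), no more than about 3 cm, then setting it gently back, level and centred, without dragging it or shifting the dish. Leave the dishes on the hotplate that is still heating ajar as they are, and leave the knobs and everything else alone.

Things in the scene. Friction and masses are not known exactly. Their poses are not given: they have to be found in the camera images.
- hotplate_1_plate (a point): fixed white hotplate (left or right one, varies); point: centre of its dark grey plate, 204 x 208 mm, on the upper surface, 100 mm above the bench. x points away from the control panel, z up. Housing 215 mm wide (y), x from -190 mm (sloping grey panel, from -105 mm, lower than the plate) to +105 mm. Two lidded dishes, about 110 mm apart, and a beaker stand on it.
- hotplate_1_rod (a point): top of the 10 mm upright steel support rod at a rear corner of hotplate_1, 150 mm above its plate; just below the top a short arm reaches 42 mm inwards and holds a thin temperature probe that hangs into the beaker. Fixed obstacles
- hotplate_1_lamp (a point): round lamp, 16 mm, on the panel of hotplate_1: bright red while it heats, dark when switched off. Beside it a black display, with orange bars lit while heating
- hotplate_1_pointer (a point): outer end of the white pointer on top of hotplate_1's heat knob, 17 mm from the knob's axis
- hotplate_1_knob (a joint): heat knob of hotplate_1, black, 38 mm wide with a white pointer, on the sloping panel: 0 rad (under 0.1) = switched off, pointer at the white mark nearest the plate; grows clockwise, 1.2 to 4.4 rad = heating
- hotplate_2_plate (a point): fixed white hotplate (left or right one, varies); point: centre of its dark grey plate, 204 x 208 mm, on the upper surface, 100 mm above the bench. x points away from the control panel, z up. Housing 215 mm wide (y), x from -190 mm (sloping grey panel, from -105 mm, lower than the plate) to +105 mm. Two lidded dishes, about 110 mm apart, and a beaker stand on it.
- hotplate_2_rod (a point): top of the 10 mm upright steel support rod at a rear corner of hotplate_2, 150 mm above its plate; just below the top a short arm reaches 42 mm inwards and holds a thin temperature probe that hangs into the beaker. Fixed obstacles
- hotplate_2_lamp (a point): round lamp, 16 mm, on the panel of hotplate_2: bright red while it heats, dark when switched off. Beside it a black display, with orange bars lit while heating
- hotplate_2_pointer (a point): outer end of the white pointer on top of hotplate_2's heat knob, 17 mm from the knob's axis
- hotplate_2_knob (a joint): heat knob of hotplate_2, black, 38 mm wide with a white pointer, on the sloping panel: 0 rad (under 0.1) = switched off, pointer at the white mark nearest the plate; grows clockwise, 1.2 to 4.4 rad = heating
- dish_1_c (a point): round glass dish with a little dry tan sample, loose, 53 mm across, 16 mm high, about 60 g, on one of the four dish places of the two hotplates (any dish on any place); point: its centre, 8 mm above the plate. z up; its x axis points to the side to which its lid has been shifted.
- lid_1_c (a point): clear glass lid of dish_1, loose, 30 g: cap 61 mm across, 8 mm high (6 mm skirt, 57 mm inside); point: its centre, z its normal. Start: ajar, shifted 14 mm along dish +x and tilted 0.26 rad: +x edge hanging low outside the dish, some 4 mm off the plate, -x edge propped on the rim, centre 17 mm above the plate. Closed: level, centre 14 mm above the plate, skirt round the dish. Grip across 61 mm.
- dish_2_c (a point): round glass dish with a little dry tan sample, loose, 53 mm across, 16 mm high, about 60 g, on one of the four dish places of the two hotplates (any dish on any place); point: its centre, 8 mm above the plate. z up; its x axis points to the side to which its lid has been shifted.
- lid_2_c (a point): clear glass lid of dish_2, loose, 30 g: cap 61 mm across, 8 mm high (6 mm skirt, 57 mm inside); point: its centre, z its normal. Start: ajar, shifted 15 mm along dish +x and tilted 0.27 rad: +x edge hanging low outside the dish, some 4 mm off the plate, -x edge propped on the rim, centre 17 mm above the plate. Closed: level, centre 14 mm above the plate, skirt round the dish. Grip across 61 mm.
- dish_3_c (a point): round glass dish with a little dry tan sample, loose, 53 mm across, 16 mm high, about 60 g, on one of the four dish places of the two hotplates (any dish on any place); point: its centre, 8 mm above the plate. z up; its x axis points to the side to which its lid has been shifted.
- lid_3_c (a point): clear glass lid of dish_3, loose, 30 g: cap 61 mm across, 8 mm high (6 mm skirt, 57 mm inside); point: its centre, z its normal. Start: ajar, shifted 16 mm along dish +x and tilted 0.29 rad: +x edge hanging low outside the dish, some 4 mm off the plate, -x edge propped on the rim, centre 17 mm above the plate. Closed: level, centre 14 mm above the plate, skirt round the dish. Grip across 61 mm.
- dish_4_c (a point): round glass dish with a little dry tan sample, loose, 53 mm across, 16 mm high, about 60 g, on one of the four dish places of the two hotplates (any dish on any place); point: its centre, 8 mm above the plate. z up; its x axis points to the side to which its lid has been shifted.
- lid_4_c (a point): clear glass lid of dish_4, loose, 30 g: cap 61 mm across, 8 mm high (6 mm skirt, 57 mm inside); point: its centre, z its normal. Start: ajar, shifted 18 mm along dish +x and tilted 0.30 rad: +x edge hanging low outside the dish, some 4 mm off the plate, -x edge propped on the rim, centre 16 mm above the plate. Closed: level, centre 14 mm above the plate, skirt round the dish. Grip across 61 mm.
- beaker_1: small glass beaker, 42 mm wide, 55 mm high, near a rear corner of hotplate_1; origin at the centre of its underside. To be left alone.
- beaker_2: small glass beaker, 42 mm wide, 55 mm high, near a rear corner of hotplate_2; origin at the centre of its underside. To be left alone.
- amber_bottle: amber reagent bottle, 50 mm wide, 130 mm high, standing between the hotplates; origin at the centre of its underside. To be left alone.
- white_jar_1: white jar with a green label, 54 mm wide, 70 mm high, between the hotplates, nearer the robot; origin at the centre of its underside. To be left alone.
- white_jar_2: white jar with a blue label, 60 mm wide, 85 mm high, to the right of the hotplates; origin at the centre of its underside. To be left alone.
- spatula: slim steel lab spatula, 185 mm long, lying to the left of the hotplates. To be left alone.
Mind the look-alikes: they are no part of the job. Leave any black or purple look-alike of the part that bears lid_4_c alone.

How it is judged:
By the outcome, as a careful person would: the job done as asked, in the order asked, and still so for the second after the job is handed in, with the robot touching nothing.
It also fails if it takes over 54 s, if anything falls off the work surface, if the arm or the gripper's body presses on something with over 40 N, if the wrist force passes 120 N, or if a joint passes its speed limit or range.

## Working session

There is one attempt and no reset: what is moved stays moved. The work goes in short steps, Python scripts to look and compute and a tool call to move; the robot and the scene stay as the last step left them, time stands still between calls to the robot, and variables do not carry over. Pictures are saved under pics/ and viewed, at most 10 in all, crops included, and the job is handed in when it is done.

Besides the shell and the picture viewer there is one more tool, called after ">>>" as a command line: name --argument value ..., lists and objects as JSON in quotes. move_arm: Moves the arm, as the interface text tells. Shift numbers are shares of 15 cm and turn numbers shares of 2 rad, none past 1 either way. Its arguments: {"type":"object","properties":{"targets":{"type":"string"},"hand":{"type":"number"},"newtons":{"type":"number"}},"required":["targets"]}

```bash
mkdir -p pics
cat > h.py <<'E'
from station import manip
import cv2, numpy as np
def save(p,n): cv2.imwrite(f'pics/{n}.png',cv2.cvtColor(p['color'],cv2.COLOR_RGB2BGR))
def proj(p,X):
    f=p['color'].shape[0]/2/np.tan(np.radians(p['fovy'])/2)
    c=np.array(p['R'])@np.array(X)+np.array(p['t'])
    return (c[:2]/c[2]*f+[p['cx'],p['cy']]).round(0)
E
python3 - <<'E'
from h import *
s=manip.read_state(); print(s['eef_pos'],s['tcp_rot'],s['time_s'])
for n in ('top','side'):
    p=manip.capture(n); save(p,n+'0')
    for q in ['hotplate_1_plate','hotplate_1_lamp','hotplate_1_pointer','dish_1_c','lid_1_c','hotplate_1_rod']:
        for d in manip.tip_of(q,p): print(n,q,np.round(d['at'],3),round(d['confidence'],2),proj(p,d['at']))
E
```

```text
[0.1910931  0.48871723 0.25284128] [-5.82161353e-01 -3.08682920e+00  1.52316641e-03] 0.0
top hotplate_1_plate [0.506 0.236 0.099] 0.66 [196. 224.]
top hotplate_1_lamp [0.369 0.215 0.077] 0.76 [203. 267.]
top hotplate_1_lamp [0.458 0.186 0.11 ] 0.46 [210. 238.]
top hotplate_1_pointer [0.531 0.28  0.108] 0.74 [181. 216.]
top hotplate_1_pointer [0.36  0.278 0.091] 0.69 [182. 270.]
top hotplate_1_pointer [ 0.654 -0.274  0.096] 0.26 [353. 176.]
top lid_1_c [0.541 0.29  0.121] 0.56 [177. 212.]
top hotplate_1_rod [0.628 0.16  0.249] 0.86 [213. 174.]
side hotplate_1_plate [0.506 0.235 0.102] 0.58 [200. 204.]
side hotplate_1_lamp [0.369 0.213 0.075] 0.63 [172. 237.]
side hotplate_1_lamp [ 0.565  0.468 -0.001] 0.23 [170. 191.]
side hotplate_1_pointer [0.358 0.275 0.095] 0.57 [155. 225.]
side dish_1_c [0.53  0.278 0.108] 0.68 [196. 193.]
side lid_1_c [0.535 0.292 0.116] 0.67 [194. 189.]
side lid_1_c [ 0.553 -0.27   0.112] 0.59 [345. 272.]
side hotplate_1_rod [0.629 0.161 0.252] 0.89 [243. 155.]
side hotplate_1_rod [0.532 0.277 0.105] 0.73 [197. 194.]
side hotplate_1_rod [0.418 0.006 0.002] 0.31 [237. 279.]
```

Run:
```python
import cv2,numpy as np
a=cv2.imread('pics/top0.png');b=cv2.imread('pics/side0.png')
A=cv2.resize(a[140:320,130:430],None,fx=2.6,fy=2.6,interpolation=cv2.INTER_CUBIC)
cv2.imwrite('pics/topc.png',A)
B=cv2.resize(b[130:360,110:420],None,fx=2.5,fy=2.5,interpolation=cv2.INTER_CUBIC)
cv2.imwrite('pics/sidec.png',B)
```

```text
(no output)
```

View pics/topc.png

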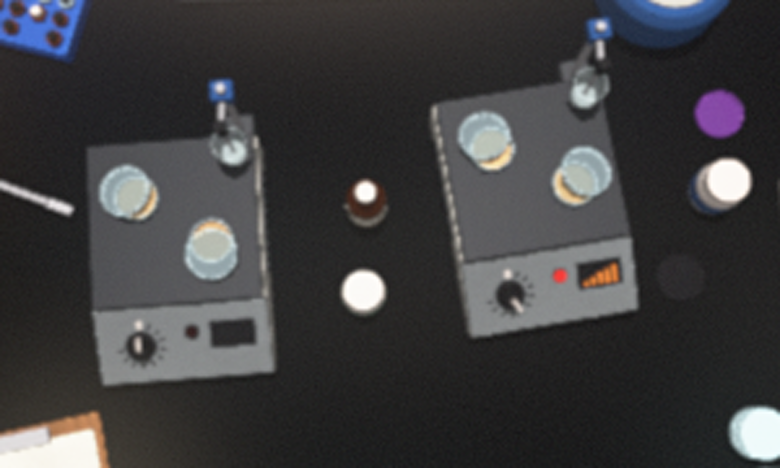

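View pics/sidec.png

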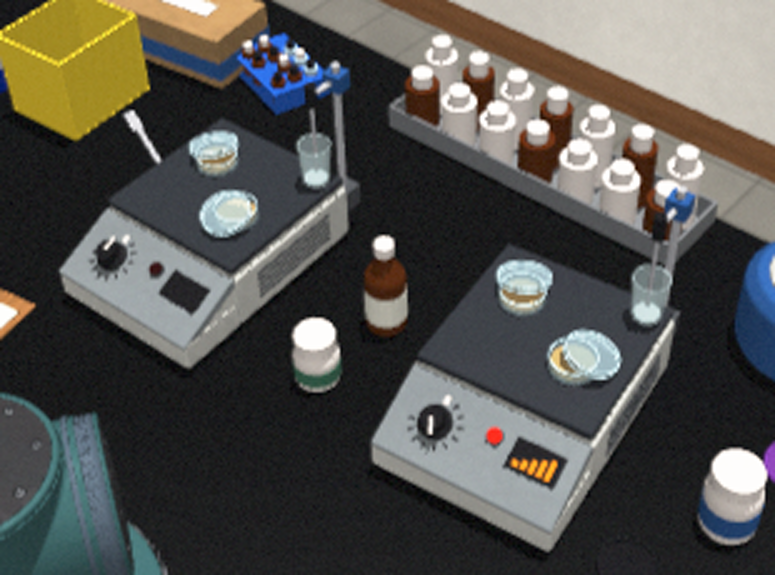

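The left hotplate is the one switched off: its lamp is dark at (191,331) in the top crop, its display is blank, and its pointer is at the mark nearest the plate. The right one is heating, with a red lamp at (560,275). Four lidded dishes fit the description: left hotplate at (127,192) and (211,248), right hotplate at (487,140) and (582,175). The two on the left are the ones to close. The purple disc at (719,113) and the black disc at (681,277) are the look-alikes. I'll move above the left plate for a closer look.

>>> move_arm --targets "0.3 -0.25 0.2 0 0 0;0.6 -0.5 0.4 0 0 0;0.95 -0.8 0.5 0 0 0;0.95 -0.8 0.5 0 0 0" --hand 1

```text
time_s: 1.1
eef_pos: [0.3336, 0.3687, 0.3287]
tcp_rot: [0.581, 3.087, 0.001]
contact_force: [1.2, 1.1, 0.1]
grip_width: 0.0853
grip_force: 0.0
```

>>> move_arm --targets "0.3 -0.25 0 0 0 0;0.6 -0.5 0 0 0 0;0.85 -0.8 0 0 0 0;0.85 -0.8 0 0 0 0;0.85 -0.8 0 0 0 0;0.85 -0.8 0 0 0 0"

```text
time_s: 1.7
eef_pos: [0.4601, 0.2497, 0.3277]
tcp_rot: [-0.584, -3.086, -0.0]
contact_force: [-0.3, 0.8, 0.0]
grip_width: 0.0855
grip_force: 0.0
```

```bash
cat >> h.py <<'E'
from scipy.spatial.transform import Rotation as Ro
def wgrab(n):
    s=manip.read_state(); p=manip.capture('wrist'); save(p,n)
    R=Ro.from_rotvec(s['tcp_rot']).as_matrix(); T=np.eye(4);T[:3,:3]=R;T[:3,3]=s['eef_pos']
    return p,T@np.array(p['tool_from_camera'])
def wproj(p,W,X):
    f=p['color'].shape[0]/2/np.tan(np.radians(p['fovy'])/2)
    c=np.linalg.inv(W)@np.r_[X,1]; c=c[:3]; r=np.hypot(*c[:2]); th=np.arctan2(r,c[2])
    return c[:2]/r*th*f+[p['cx'],p['cy']]
E
python3 - <<'E'
from h import *
s=manip.read_state(); print(s['eef_pos'],s['tcp_rot'],s['time_s'])
p,W=wgrab('w1'); print(W.round(3))
for q in ['hotplate_1_plate','hotplate_1_lamp','dish_1_c','lid_1_c']:
    for d in manip.tip_of(q,p): print(q,np.round(d['at'],3),round(d['confidence'],2),wproj(p,W,d['at']).round())
E
```

```text
[0.46013903 0.24970362 0.32771485] [-5.84090098e-01 -3.08646870e+00 -7.12482020e-05] 1.7
[[ 0.365  0.895  0.257  0.395]
 [ 0.931 -0.351 -0.1    0.275]
 [ 0.001  0.276 -0.961  0.448]
 [ 0.     0.     0.     1.   ]]
hotplate_1_plate [0.506 0.236 0.098] 0.62 [283. 220.]
hotplate_1_lamp [0.368 0.213 0.078] 0.61 [221. 114.]
dish_1_c [0.531 0.276 0.108] 0.66 [326. 230.]
dish_1_c [0.37  0.213 0.078] 0.25 [221. 115.]
lid_1_c [0.538 0.29  0.118] 0.6 [341. 234.]
```

View pics/w1.png

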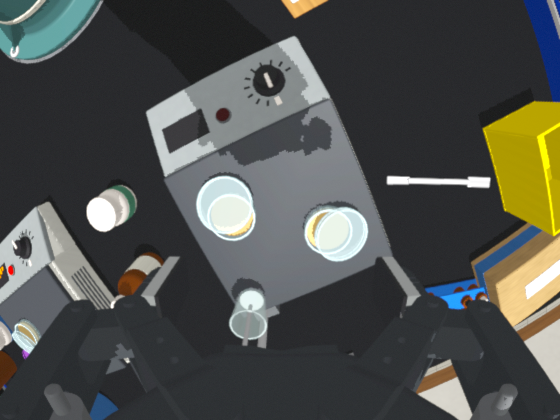

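Wrist view: the knob and dark lamp (223,115) belong to the off hotplate. Dish A has its lid at about (341,234) and its dish at about (327,230). Dish B has its lid at about (225,204) and its dish at about (232,216). Next I'll fit the lid and dish outlines to this picture.

```bash
cat >> h.py <<'E'
from scipy.optimize import least_squares
def wray(p,W,uv,z):
    f=p['color'].shape[0]/2/np.tan(np.radians(p['fovy'])/2)
    d=np.array(uv,float)-[p['cx'],p['cy']]; r=np.hypot(*d); th=r/f
    v=W[:3,:3]@np.r_[d/r*np.sin(th),np.cos(th)]; return W[:3,3]+v*(z-W[2,3])/v[2]
def ring(c,r,n=(0,0,1),k=72):
    n=np.array(n)/np.linalg.norm(n);a=np.cross(n,[1,0,0]);a/=np.linalg.norm(a);b=np.cross(n,a)
    t=np.linspace(0,2*np.pi,k); return np.array(c)+r*(np.cos(t)[:,None]*a+np.sin(t)[:,None]*b)
def model(m):  # dish x,y, direction, shift, tilt
    x,y,ph,s,ti=m; u=np.array([np.cos(ph),np.sin(ph),0]); n=np.sin(ti)*u+[0,0,np.cos(ti)]
    L=np.array([x,y,.117])+s*u
    return ring([x,y,.1],.0265),ring([x,y,.116],.0265),ring(L+.004*n,.0305,n),ring(L-.004*n,.0305,n)
def overlay(p,W,m,name,h=40,k=8):
    u0=wproj(p,W,[m[0],m[1],.11]).astype(int)-h
    im=cv2.cvtColor(p['color'],cv2.COLOR_RGB2BGR)[u0[1]:u0[1]+2*h,u0[0]:u0[0]+2*h]
    im=cv2.resize(im,None,fx=k,fy=k,interpolation=cv2.INTER_CUBIC); raw=im.copy()
    for R,c in zip(model(m),[(255,0,255),(0,255,255),(0,0,255),(0,255,0)]):
        q=np.array([((wproj(p,W,X)-u0+.5)*k) for X in R]).astype(int); cv2.polylines(im,[q],True,c,1)
    return im
E
python3 - <<'E'
from h import *
import pickle
p,W=wgrab('w2'); pickle.dump((p,W),open('w2.pkl','wb'))
for uv in [(225,204),(232,216),(341,234),(327,230)]: print(uv,wray(p,W,uv,.118 if uv[0] in(225,341) else .112).round(4))
dB=wray(p,W,(232,216),.112);lB=wray(p,W,(225,204),.118);dA=np.array([.531,.277,0])
v=lB-dB
A=[.531,.277,1.07,.016,.28];B=[dB[0],dB[1],np.arctan2(v[1],v[0]),.016,.28];print(A,B)
cv2.imwrite('pics/ov1.png',cv2.resize(np.hstack([overlay(p,W,A,''),overlay(p,W,B,'')]),(800,400)))
for d in manip.spot_in('lid_1_c',p): print(d['at'],d['confidence'])
E
```

```text
(225, 204) [0.4596 0.1874 0.118 ]
(232, 216) [0.4761 0.1875 0.112 ]
(341, 234) [0.5371 0.2919 0.118 ]
(327, 230) [0.5292 0.279  0.112 ]
[0.531, 0.277, 1.07, 0.016, 0.28] [np.float64(0.47610938655893176), np.float64(0.1875143331553777), np.float64(-3.136035992701502), 0.016, 0.28]
[0.5316, 0.2901, 0.1191] 0.62
```

View pics/ov1.png

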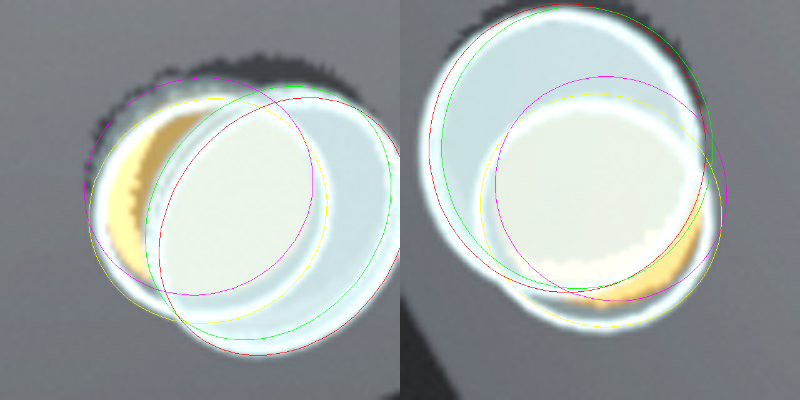

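The overlay fits dish A, its lid and dish B closely. Lid B sits about 1–1.5 mm further left in the picture than drawn. Next I'll check fingertip reach in the picture and compute the hover pose.

```bash
cat >> h.py <<'E'
def pose(L,ph,ti,back,yaw):  # TCP pose: 'back' behind lid centre along normal; yaw sign picks tool y = +-perp
    u=np.array([np.cos(ph),np.sin(ph),0]); n=np.sin(ti)*u+[0,0,np.cos(ti)]
    y=yaw*np.array([-u[1],u[0],0]); z=-n; x=np.cross(y,z)
    return np.array(L)+back*n, np.c_[x,y,z]
def delta(P,R):
    s=manip.read_state(); R0=Ro.from_rotvec(s['tcp_rot'])
    return ((P-s['eef_pos'])/.15).round(3),((Ro.from_matrix(R)*R0.inv()).as_rotvec()/2).round(3)
E
python3 - <<'E'
from h import *
import pickle
p,W=pickle.load(open('w2.pkl','rb'))
s=manip.read_state(); print(s['joint_pos'],s['grip_width'])
T=np.eye(4);T[:3,:3]=Ro.from_rotvec(s['tcp_rot']).as_matrix();T[:3,3]=s['eef_pos']
for z in (0,.005,.01,.015,.022): print(z,[wproj(p,W,(T@[x,y,z,1])[:3]).round().tolist() for y in(-.0427,.0427) for x in(-.011,.011)])
im=cv2.imread('pics/w2.png')[235:320,90:190]; cv2.imwrite('pics/tip.png',cv2.resize(im,None,fx=5,fy=5))
LA=np.array([.531,.277,.117])+.016*np.array([np.cos(1.07),np.sin(1.07),0])
for yw in (1,-1): print(delta(*pose(LA,1.07,.28,.08,yw)))
E
```

```text
[3.43287337e-01 2.50145587e-01 1.34519360e-01 1.45502249e+00
 1.50791691e-05 7.14957498e-01] 0.08548146553370083
0 [[186.0, 305.0], [179.0, 261.0], [376.0, 305.0], [382.0, 261.0]]
0.005 [[188.0, 299.0], [183.0, 256.0], [373.0, 299.0], [379.0, 256.0]]
0.01 [[191.0, 293.0], [186.0, 252.0], [370.0, 293.0], [376.0, 252.0]]
0.015 [[193.0, 288.0], [188.0, 247.0], [368.0, 288.0], [373.0, 247.0]]
0.022 [[197.0, 281.0], [192.0, 242.0], [365.0, 281.0], [369.0, 242.0]]
(array([ 0.598,  0.399, -0.894]), array([-0.052,  0.144,  0.716]))
(array([ 0.598,  0.399, -0.894]), array([-0.149, -0.054, -0.844]))
```

View pics/tip.png

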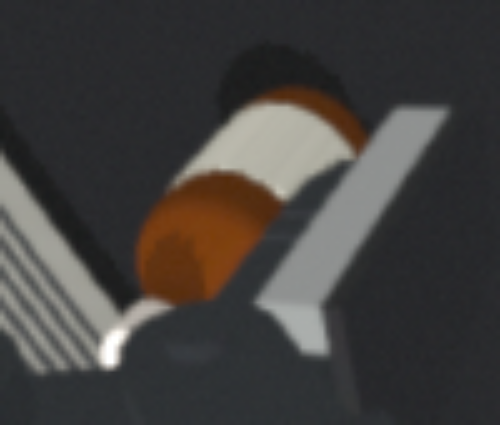

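Fully open, the tips lie only about 5 mm ahead of the TCP, so at 61 mm they should be about 13 mm ahead. Moving to a tilted hover above lid A.

>>> move_arm --targets "0.15 0.1 0 -0.01 0.03 0.14;0.3 0.2 0 -0.02 0.06 0.28;0.45 0.3 -0.15 -0.03 0.09 0.42;0.6 0.4 -0.4 -0.04 0.12 0.57;0.6 0.4 -0.65 -0.052 0.144 0.716;0.6 0.4 -0.8 -0.052 0.144 0.716;0.6 0.4 -0.8 -0.052 0.144 0.716;0.6 0.4 -0.8 -0.052 0.144 0.716;0.6 0.4 -0.8 -0.052 0.144 0.716;0.6 0.4 -0.8 -0.052 0.144 0.716;0.6 0.4 -0.8 -0.052 0.144 0.716;0.6 0.4 -0.8 -0.052 0.144 0.716;0.6 0.4 -0.8 -0.052 0.144 0.716" --hand 0.7 --newtons 20

```text
time_s: 3.35
eef_pos: [0.55, 0.31, 0.2079]
tcp_rot: [1.471, -2.492, 0.207]
contact_force: [-0.4, -0.4, -0.5]
grip_width: 0.0729
grip_force: 0.0
```

Run:
```python
from h import *
import pickle
s=manip.read_state(); print(s['eef_pos'],s['tcp_rot'],s['grip_width'],s['joint_pos'][5],s['contact_force'])
p,W=wgrab('w3'); pickle.dump((p,W,s['eef_pos'],s['tcp_rot']),open('w3.pkl','wb'))
T=np.eye(4);T[:3,:3]=Ro.from_rotvec(s['tcp_rot']).as_matrix();T[:3,3]=s['eef_pos']; g=s['grip_width']/2
A=[.531,.277,1.07,.016,.28]
im=cv2.resize(cv2.cvtColor(p['color'],cv2.COLOR_RGB2BGR),None,fx=3,fy=3,interpolation=cv2.INTER_CUBIC)
for R,c in zip(model(A),[(255,0,255),(0,255,255),(0,0,255),(0,255,0)]):
    cv2.polylines(im,[np.array([(wproj(p,W,X)+.5)*3 for X in R]).astype(int)],True,c,1)
for z in (0,.005,.01,.015,.02):
    for y in (-g,g): cv2.circle(im,tuple(((wproj(p,W,(T@[.011,y,z,1])[:3])+.5)*3).astype(int)),2,(0,0,255),-1)
c=(wproj(p,W,[A[0],A[1],.11])*3).astype(int);print(c/3)
cv2.imwrite('pics/ov3.png',im[max(0,c[1]-280):c[1]+320,max(0,c[0]-400):c[0]+400])
```

```text
[0.5499827  0.30995713 0.20792617] [ 1.47098491 -2.49153825  0.20730287] 0.072853705397093 -0.5969163279625347 [-0.39087697 -0.38974234 -0.46681015]
[282.         200.33333333]
```

View pics/ov3.png

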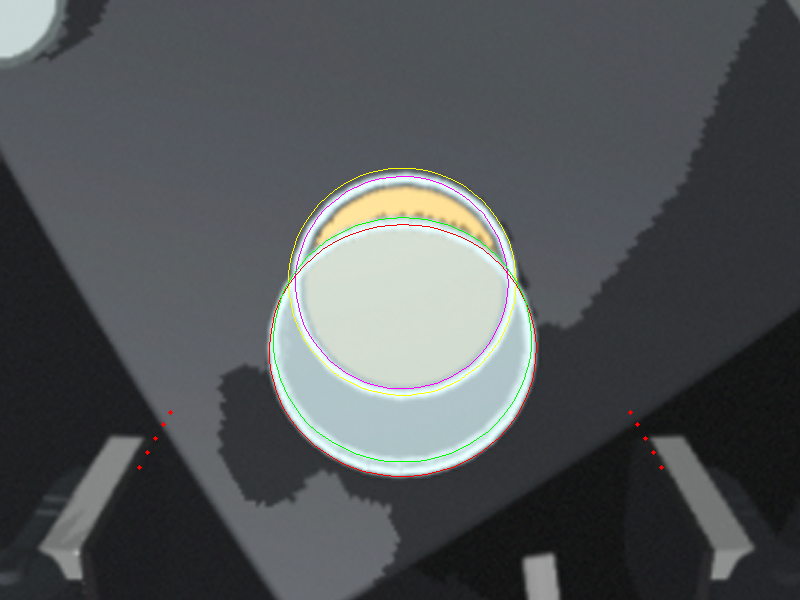

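The overlay at (402,350) fits lid A on all sides. The dish rim lies about 1 mm lower in the picture (towards the lid) than drawn. The tips are about 8 mm ahead of the TCP at this opening. Computing the descent.

Run:
```python
from h import *
LA=np.array([.531,.277,.117])+.016*np.array([np.cos(1.07),np.sin(1.07),0])
for b in (.03,.006): print(delta(*pose(LA,1.07,.28,b,1)))
```

```text
(array([-0.049, -0.077, -0.414]), array([-0.   , -0.   ,  0.001]))
(array([-0.07 , -0.116, -0.568]), array([-0.   , -0.   ,  0.001]))
```

>>> move_arm --targets "-0.02 -0.03 -0.15 0 0 0;-0.035 -0.055 -0.3 0 0 0;-0.049 -0.077 -0.414 0 0 0;-0.055 -0.09 -0.46 0 0 0;-0.062 -0.103 -0.515 0 0 0;-0.07 -0.116 -0.568 0 0 0;-0.07 -0.116 -0.568 0 0 0;-0.07 -0.116 -0.568 0 0 0"

```text
time_s: 4.2
eef_pos: [0.5397, 0.2926, 0.1229]
tcp_rot: [1.474, -2.49, 0.208]
contact_force: [0.5, 0.7, 0.1]
grip_width: 0.0728
grip_force: 0.0
```

>>> move_arm --targets "0 0 0 0 0 0;0 0 0 0 0 0;0 0 0 0 0 0;0 0 0 0 0 0;0 0 0 0 0 0;0 0 0 0 0 0" --hand 0.2 --newtons 20

```text
time_s: 4.8
eef_pos: [0.5398, 0.2927, 0.123]
tcp_rot: [1.474, -2.49, 0.208]
contact_force: [1.0, 0.7, 5.2]
grip_width: 0.0597
grip_force: 21.4
```

>>> move_arm --targets "0 0 0.02 0 0 0;0 0 0.04 0 0 0;0 0 0.06 0 0 0;0 0 0.08 0 0 0;0 0 0.1 0 0 0;0 0 0.12 0 0 0;0 0 0.14 0 0 0;0 0 0.14 0 0 0;0 0 0.14 0 0 0"

```text
time_s: 5.7
eef_pos: [0.5395, 0.2926, 0.1436]
tcp_rot: [1.474, -2.489, 0.208]
contact_force: [0.6, 0.4, -0.5]
grip_width: 0.0604
grip_force: 21.7
```

Run:
```python
from h import *
s=manip.read_state(); print(s['eef_pos'],s['tcp_rot'],s['grip_width'],s['grip_force'],s['contact_force'])
p,W=wgrab('w4')
A=[.5313,.2776,1.07,.015,.28]
im=cv2.resize(cv2.cvtColor(p['color'],cv2.COLOR_RGB2BGR),None,fx=3,fy=3,interpolation=cv2.INTER_CUBIC)
M=list(model([.531,.277,1.07,.016,.28])); M[2]=M[2]+[0,0,.021];M[3]=M[3]+[0,0,.021];M[:2]=model(A)[:2]
for R,c in zip(M,[(255,0,255),(0,255,255),(0,0,255),(0,255,0)]):
    cv2.polylines(im,[np.array([(wproj(p,W,X)+.5)*3 for X in R]).astype(int)],True,c,1)
c=(wproj(p,W,[A[0],A[1],.11])*3).astype(int)
cv2.imwrite('pics/ov4.png',im[max(0,c[1]-280):c[1]+320,max(0,c[0]-400):c[0]+400])
```

```text
[0.53952835 0.29255094 0.143609  ] [ 1.4740804  -2.48908407  0.20751744] 0.06037269901137155 21.7082389294319 [ 0.56384939  0.4183331  -0.48000342]
```

View pics/ov4.png

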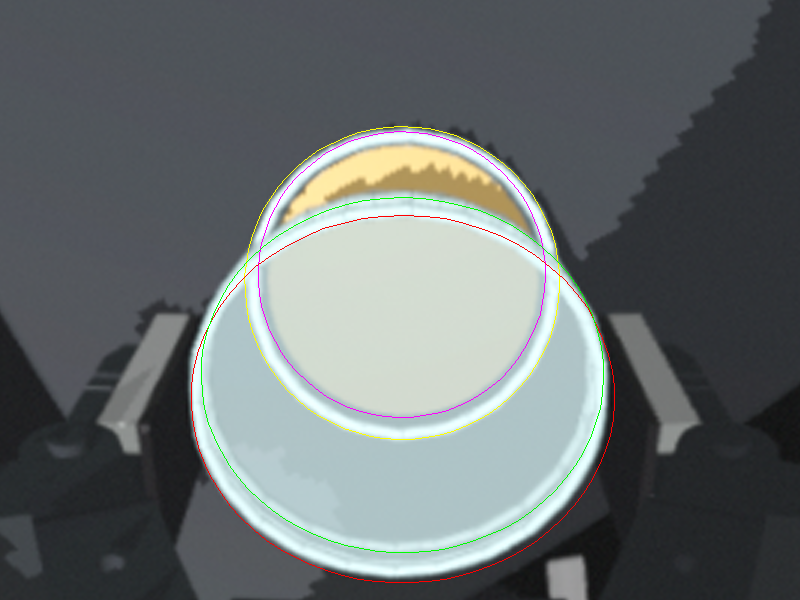

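Lid A is held clear with the propped edge leading. The dish outline matches at (402,283). The lid outline spans columns 193–607 and rows 195–578, a little smaller than drawn. I'll solve for its small in-hand offset.

```bash
cat >> h.py <<'E'
def lidrings(L,ph,ti):
    u=np.array([np.cos(ph),np.sin(ph),0]); n=np.sin(ti)*u+[0,0,np.cos(ti)]
    return np.r_[ring(L+.004*n,.0305,n,180),ring(L-.004*n,.0305,n,180)]
def solve(p,W,L0,ph,ti0,obs,off):
    u=np.array([np.cos(ph),np.sin(ph),0]);v=np.array([-u[1],u[0],0])
    L=lambda q:L0+q[0]*u+q[1]*v+[0,0,q[2]]
    def f(q):
        e=np.array([(wproj(p,W,X)+.5)*3 for X in lidrings(L(q),ph,ti0+q[3])])-off
        return np.r_[(np.array([e[:,0].min(),e[:,0].max(),e[:,1].min(),e[:,1].max()])-obs)/2,q[2]/.002,q[3]/.05]
    r=least_squares(f,np.zeros(4),x_scale=[.001,.001,.001,.02],diff_step=1e-3); r=least_squares(f,r.x+1e-5,x_scale=[.001,.001,.001,.02]); return r.x,L(r.x),r.fun
E
cat > s.py <<'E'
from h import *
p,W=wgrab('w5')
A=[.5313,.2776,1.07,.015,.28]
c=(wproj(p,W,[A[0],A[1],.11])*3).astype(int); off=np.maximum(0,c-[400,280])
q,L,r=solve(p,W,np.array([.531,.277,.138])+.016*np.array([np.cos(1.07),np.sin(1.07),0]),1.07,.28,[193,607,195,578],off)
print(q.round(4),L.round(4),r.round(1))
s=manip.read_state();P=np.array(s['eef_pos']);R=Ro.from_rotvec(s['tcp_rot']).as_matrix()
l=R.T@(L-P); ti=.28+q[3]
u=np.array([np.cos(1.07),np.sin(1.07),0]);v=np.array([-u[1],u[0],0])
Q=Ro.from_rotvec(-v*ti).as_matrix()  # levels lid: normal toward +u is rotation +v
R2=Q@R
print('lid in tool',l.round(4), 'n after',(Q@(np.sin(ti)*u+[0,0,np.cos(ti)])).round(3))
for z in (.139,.120,.1145):
    print(z,delta(np.array([A[0],A[1],z])-R2@l,R2))
E
python3 s.py
```

```text
[-0.0003 -0.0004 -0.0026 -0.0205] [0.5389 0.2906 0.1354] [-0.6  0.6  0.1 -0.1 -1.3 -0.4]
lid in tool [-0.0003 -0.0004  0.0083] n after [-0. -0.  1.]
0.139 (array([-0.057, -0.099,  0.025]), array([ 0.114, -0.062, -0.   ]))
0.12 (array([-0.057, -0.099, -0.101]), array([ 0.114, -0.062, -0.   ]))
0.1145 (array([-0.057, -0.099, -0.138]), array([ 0.114, -0.062, -0.   ]))
```

>>> move_arm --targets "-0.015 -0.025 0.006 0.03 -0.016 0;-0.029 -0.05 0.012 0.058 -0.032 0;-0.043 -0.075 0.018 0.086 -0.047 0;-0.057 -0.099 0.025 0.114 -0.062 0;-0.057 -0.099 0.025 0.114 -0.062 0;-0.057 -0.099 0 0.114 -0.062 0;-0.057 -0.099 -0.03 0.114 -0.062 0;-0.057 -0.099 -0.06 0.114 -0.062 0;-0.057 -0.099 -0.08 0.114 -0.062 0;-0.057 -0.099 -0.09 0.114 -0.062 0;-0.057 -0.099 -0.095 0.114 -0.062 0;-0.057 -0.099 -0.095 0.114 -0.062 0"

```text
time_s: 7.0
eef_pos: [0.531, 0.2777, 0.1293]
tcp_rot: [1.591, -2.687, 0.015]
contact_force: [0.3, -0.5, -0.2]
grip_width: 0.0603
grip_force: 21.9
```

Run:
```python
from h import *
s=manip.read_state(); print(s['eef_pos'],s['tcp_rot'],s['grip_width'],s['grip_force'],s['contact_force'],s['wrist_torque'])
R=Ro.from_rotvec(s['tcp_rot']).as_matrix(); print(R[:,2], (np.array(s['eef_pos'])+R@[-.0003,-.0004,.0083]).round(4))
p,W=wgrab('w6')
A=[.5313,.2776,1.07,.015,.28]
im=cv2.resize(cv2.cvtColor(p['color'],cv2.COLOR_RGB2BGR),None,fx=3,fy=3,interpolation=cv2.INTER_CUBIC)
L=(np.array(s['eef_pos'])+R@[-.0003,-.0004,.0083])
for X,c in [(ring([A[0],A[1],.1],.0265),(255,0,255)),(ring([A[0],A[1],.116],.0265),(0,255,255)),(ring(L+[0,0,.004],.0305),(0,0,255)),(ring(L-[0,0,.004],.0305),(0,255,0))]:
    cv2.polylines(im,[np.array([(wproj(p,W,x)+.5)*3 for x in X]).astype(int)],True,c,1)
c=(wproj(p,W,[A[0],A[1],.11])*3).astype(int);print(np.maximum(0,c-[400,280]))
cv2.imwrite('pics/ov6.png',im[max(0,c[1]-280):c[1]+320,max(0,c[0]-400):c[0]+400])
```

```text
[0.5309866  0.27773366 0.1292805 ] [ 1.59149917 -2.68671561  0.01490925] 0.06030758174926643 21.868732589209685 [ 0.31259761 -0.51949918 -0.21594453] [ 0.04455085 -0.03479234  0.01264302]
[-0.0113494  -0.01782018 -0.99977679] [0.5314 0.2777 0.121 ]
[442 522]
```

View pics/ov6.png

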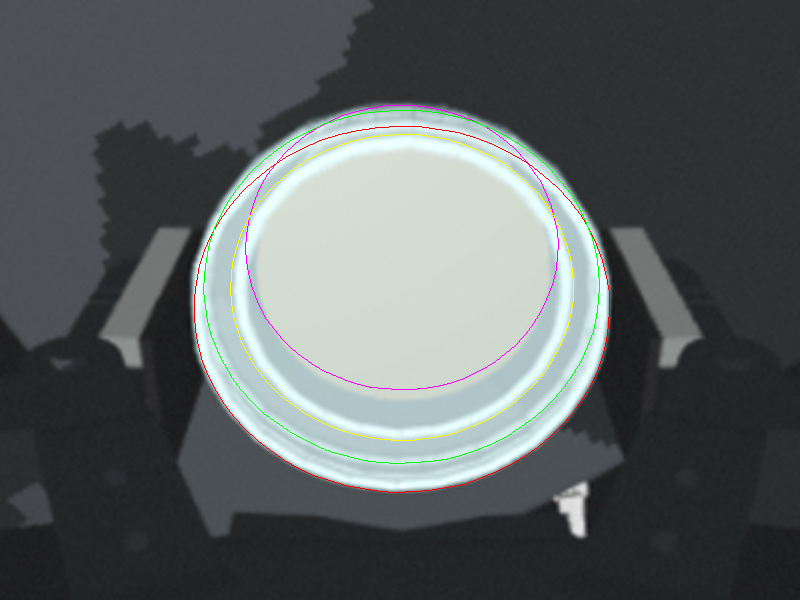

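Lid A is level above its dish. The lid outline (195–608, 103–491) and the rim ring (237–571, 136–433) are concentric within 1 mm. Lowering it with force checks.

>>> move_arm --targets "0 0 -0.007 0 0 0;0 0 -0.014 0 0 0;0 0 -0.021 0 0 0;0 0 -0.028 0 0 0;0 0 -0.034 0 0 0;0 0 -0.034 0 0 0"

```text
time_s: 7.65
eef_pos: [0.5309, 0.2777, 0.1241]
tcp_rot: [1.591, -2.687, 0.015]
contact_force: [0.4, 0.8, 0.2]
grip_width: 0.0604
grip_force: 21.9
```

>>> move_arm --targets "0 0 -0.005 0 0 0;0 0 -0.01 0 0 0;0 0 -0.01 0 0 0"

```text
time_s: 7.95
eef_pos: [0.531, 0.2777, 0.1227]
tcp_rot: [1.592, -2.687, 0.015]
contact_force: [-0.7, -0.7, -1.2]
grip_width: 0.0601
grip_force: 21.9
```

>>> move_arm --targets "0 0 -0.004 0 0 0;0 0 -0.007 0 0 0;0 0 -0.007 0 0 0"

```text
time_s: 8.25
eef_pos: [0.531, 0.2777, 0.1217]
tcp_rot: [1.592, -2.687, 0.015]
contact_force: [0.4, -0.0, -0.3]
grip_width: 0.0601
grip_force: 21.9
```

>>> move_arm --targets "0 0 -0.003 0 0 0;0 0 -0.006 0 0 0;0 0 -0.006 0 0 0"

```text
time_s: 8.55
eef_pos: [0.531, 0.2777, 0.1209]
tcp_rot: [1.592, -2.687, 0.015]
contact_force: [-1.0, 1.0, 2.1]
grip_width: 0.0603
grip_force: 22.0
```

>>> move_arm --targets "0 0 -0.003 0 0 0;0 0 -0.005 0 0 0;0 0 -0.005 0 0 0"

```text
time_s: 8.85
eef_pos: [0.531, 0.2777, 0.1208]
tcp_rot: [1.592, -2.687, 0.015]
contact_force: [-3.5, -0.8, 11.7]
grip_width: 0.06
grip_force: 22.7
```

Contact at the seated height. I'll ease off slightly and release.

>>> move_arm --targets "0 0 0.005 0 0 0;0 0 0.005 0 0 0"

```text
time_s: 9.05
eef_pos: [0.531, 0.2777, 0.1209]
tcp_rot: [1.592, -2.687, 0.015]
contact_force: [-0.9, 0.0, 4.1]
grip_width: 0.06
grip_force: 22.2
```

>>> move_arm --targets "0 0 0 0 0 0;0 0 0 0 0 0;0 0 0 0 0 0;0 0 0 0 0 0;0 0 0 0 0 0" --hand 0.8

```text
time_s: 9.55
eef_pos: [0.531, 0.2777, 0.1208]
tcp_rot: [1.592, -2.687, 0.015]
contact_force: [-0.8, -0.0, 0.1]
grip_width: 0.0772
grip_force: 0.0
```

>>> move_arm --targets "0 0 0.05 0 0 0;0 0 0.15 0 0 0;0 0 0.4 0 0 0;0 0 0.7 0 0 0;0 0 0.8 0 0 0;0 0 0.8 0 0 0"

```text
time_s: 10.15
eef_pos: [0.5319, 0.2781, 0.2438]
tcp_rot: [1.594, -2.691, 0.016]
contact_force: [0.4, -0.3, 0.1]
grip_width: 0.0768
grip_force: 0.0
```

Run:
```python
from h import *
s=manip.read_state(); print(s['eef_pos'],s['tcp_rot'],s['grip_width'])
u=3.22
for ph in (3.20,):
    d=np.array([.4757,.187,.117])
    L=d+.016*np.array([np.cos(ph),np.sin(ph),0])
    for b in (.09,):
      for yw in (1,-1): print(L,delta(*pose(L,ph,.28,b,yw)))
print(s['joint_pos'])
```

```text
[0.53187948 0.2780625  0.24384688] [ 1.59388314 -2.69080529  0.0162252 ] 0.07683769979143808
[0.45972728 0.18606601 0.117     ] (array([-0.647, -0.623, -0.269]), array([-0.136, -0.084,  1.058]))
[0.45972728 0.18606601 0.117     ] (array([-0.647, -0.623, -0.269]), array([ 0.084, -0.131, -0.502]))
[ 0.35166216  0.4062095   0.14313759  1.31970806 -0.0127709  -0.71780388]
```

>>> move_arm --targets "-0.1 -0.09 0.1 0.011 -0.018 -0.07;-0.2 -0.19 0.1 0.022 -0.036 -0.14;-0.31 -0.3 0.1 0.034 -0.054 -0.21;-0.42 -0.4 0.05 0.046 -0.072 -0.28;-0.53 -0.51 0 0.058 -0.09 -0.35;-0.65 -0.623 -0.1 0.07 -0.11 -0.42;-0.65 -0.623 -0.2 0.084 -0.131 -0.502;-0.65 -0.623 -0.269 0.084 -0.131 -0.502;-0.65 -0.623 -0.269 0.084 -0.131 -0.502;-0.65 -0.623 -0.269 0.084 -0.131 -0.502;-0.65 -0.623 -0.269 0.084 -0.131 -0.502" --hand 0.7

```text
time_s: 11.25
eef_pos: [0.4339, 0.1843, 0.2008]
tcp_rot: [-0.084, 2.863, 0.016]
contact_force: [-0.3, 0.5, -0.7]
grip_width: 0.0722
grip_force: 0.0
```

Run:
```python
from h import *
import pickle
s=manip.read_state(); print(s['eef_pos'],s['tcp_rot'],s['grip_width'])
p,W=wgrab('w7'); pickle.dump((p,W),open('w7.pkl','wb'))
B=[.4757,.187,3.20,.016,.28]
im=cv2.resize(cv2.cvtColor(p['color'],cv2.COLOR_RGB2BGR),None,fx=3,fy=3,interpolation=cv2.INTER_CUBIC)
for R,c in zip(model(B),[(255,0,255),(0,255,255),(0,0,255),(0,255,0)]):
    cv2.polylines(im,[np.array([(wproj(p,W,X)+.5)*3 for X in R]).astype(int)],True,c,1)
c=(wproj(p,W,[B[0],B[1],.11])*3).astype(int); print(c, np.maximum(0,c-[400,300]))
for X in ([.5313,.2776,.114],):print(wproj(p,W,X)*3-np.maximum(0,c-[400,300]))
o=np.maximum(0,c-[400,300]); cv2.imwrite('pics/ov7.png',im[o[1]:o[1]+600,o[0]:o[0]+800])
```

```text
[0.43390824 0.18434491 0.20083022] [-0.08421947  2.86315223  0.01624875] 0.07221854408707051
[842 707] [442 407]
[705.09020202 473.58305573]
```

View pics/ov7.png

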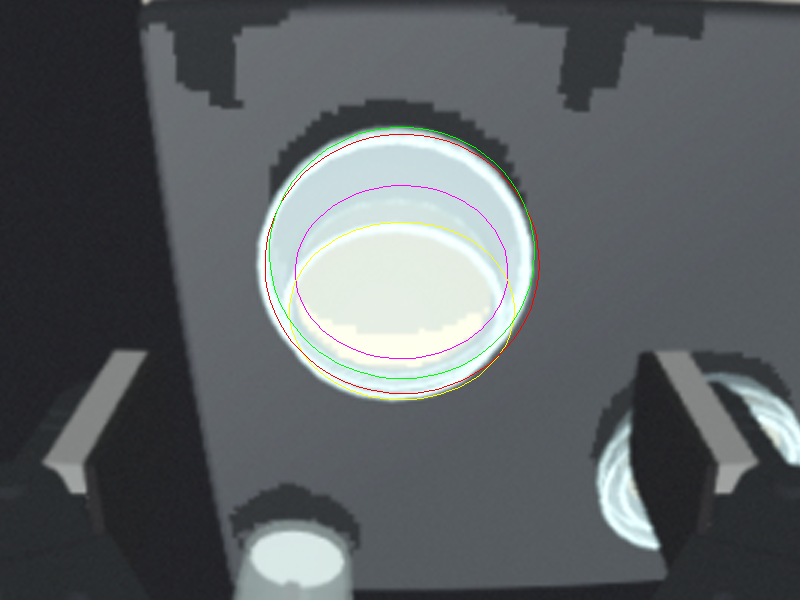

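This view shows lid B at columns 258–532 with its top edge at row 127, centred about 1.5 mm left of the drawing (towards −y). Dish B is centred near column 399. At lower right, (700,470), lid A is closed with concentric rings. Correcting for B and computing the descent.

Run:
```python
from h import *
L=np.array([.4597,.1846,.117])
for b in (.03,.006): print(delta(*pose(L,3.25,.28,b,-1)))
```

```text
(array([ 0.117, -0.004, -0.367]), array([-0.001, -0.001,  0.025]))
(array([ 0.161,  0.   , -0.521]), array([-0.001, -0.001,  0.025]))
```

>>> move_arm --targets "0.04 -0.004 -0.12 0 0 0.025;0.08 -0.004 -0.25 0 0 0.025;0.117 -0.004 -0.367 0 0 0.025;0.13 -0.003 -0.42 0 0 0.025;0.146 -0.002 -0.47 0 0 0.025;0.161 0 -0.521 0 0 0.025;0.161 0 -0.521 0 0 0.025;0.161 0 -0.521 0 0 0.025"

```text
time_s: 12.1
eef_pos: [0.4577, 0.1843, 0.1226]
tcp_rot: [-0.155, 2.86, 0.026]
contact_force: [-0.4, 0.8, 0.1]
grip_width: 0.0728
grip_force: 0.0
```

>>> move_arm --targets "0 0 0 0 0 0;0 0 0 0 0 0;0 0 0 0 0 0;0 0 0 0 0 0;0 0 0 0 0 0;0 0 0 0 0 0" --hand 0.2

```text
time_s: 12.7
eef_pos: [0.4579, 0.1843, 0.1228]
tcp_rot: [-0.155, 2.86, 0.026]
contact_force: [-2.2, -2.5, 5.9]
grip_width: 0.0604
grip_force: 21.0
```

>>> move_arm --targets "0 0 0.02 0 0 0;0 0 0.04 0 0 0;0 0 0.06 0 0 0;0 0 0.08 0 0 0;0 0 0.1 0 0 0;0 0 0.12 0 0 0;0 0 0.14 0 0 0;0 0 0.14 0 0 0;0 0 0.14 0 0 0"

```text
time_s: 13.6
eef_pos: [0.4576, 0.1843, 0.1434]
tcp_rot: [-0.155, 2.86, 0.026]
contact_force: [1.2, -0.5, -0.4]
grip_width: 0.06
grip_force: 21.7
```

Run:
```python
from h import *
import pickle
s=manip.read_state(); P=np.array(s['eef_pos']);R=Ro.from_rotvec(s['tcp_rot']).as_matrix()
print(P,s['tcp_rot'],s['grip_width'],s['grip_force'],s['contact_force'])
p,W=wgrab('w8'); pickle.dump((p,W,P,R),open('w8.pkl','wb'))
L=P+R@[0,0,.0069]; print('lid',L)
im=cv2.resize(p['color'],None,fx=3,fy=3,interpolation=cv2.INTER_CUBIC).mean(2)
e=np.array([(wproj(p,W,X)+.5)*3 for X in lidrings(L,3.25,.28)]); print('model lid extents',e.min(0),e.max(0))
d=np.array([(wproj(p,W,X)+.5)*3 for X in ring([.4757,.1864,.116],.0265)]); print('dish rim',d.min(0),d.max(0))
cu,cv=((e.min(0)+e.max(0))/2).astype(int)
# brightness profiles through lid centre row and column
print('row',cv,[(u,int(im[cv,u])) for u in range(cu-230,cu+231,4) if abs(abs(u-cu)-210)<22])
print('col',cu,[(v,int(im[v,cu])) for v in range(int(e[:,1].min())-30,int(e[:,1].max())+70,4)])
```

```text
[0.45764084 0.18427074 0.14335088] [-0.15465756  2.86048032  0.02630179] 0.059958662482853045 21.709085728798527 [ 1.19534328 -0.48871005 -0.44987236]
lid [0.45951701 0.18449664 0.13671469]
model lid extents [635.59580716 631.52863098] [1056.12724323 1015.21613931]
dish rim [693.88372661 698.80639546] [997.42327483 918.7786364 ]
row 823 [(615, 28), (619, 32), (623, 30), (627, 28), (631, 39), (635, 171), (639, 248), (643, 247), (647, 229), (651, 213), (655, 198), (1035, 225), (1039, 237), (1043, 247), (1047, 235), (1051, 100), (1055, 23), (1059, 28), (1063, 30), (1067, 30), (1071, 30), (1075, 32)]
col 845 [(601, 47), (605, 46), (609, 47), (613, 46), (617, 48), (621, 47), (625, 47), (629, 46), (633, 67), (637, 138), (641, 195), (645, 221), (649, 207), (653, 191), (657, 233), (661, 248), (665, 229), (669, 207), (673, 204), (677, 204), (681, 204), (685, 205), (689, 206), (693, 204), (697, 208), (701, 240), (705, 248), (709, 232), (713, 216), (717, 214), (721, 213), (725, 214), (729, 214), (733, 213), (737, 214), (741, 214), (745, 213), (749, 214), (753, 214), (757, 214), (761, 214), (765
[... 259 characters left out ...]
 (853, 231), (857, 231), (861, 230), (865, 230), (869, 228), (873, 217), (877, 207), (881, 201), (885, 200), (889, 201), (893, 200), (897, 200), (901, 200), (905, 199), (909, 217), (913, 245), (917, 222), (921, 203), (925, 202), (929, 203), (933, 203), (937, 202), (941, 202), (945, 202), (949, 202), (953, 202), (957, 202), (961, 202), (965, 201), (969, 201), (973, 198), (977, 201), (981, 223), (985, 210), (989, 193), (993, 197), (997, 222), (1001, 212), (1005, 240), (1009, 230), (1013, 113), (1017, 77), (1021, 79), (1025, 78), (1029, 78), (1033, 78), (1037, 78), (1041, 78), (1045, 77), (1049, 74), (1053, 49), (1057, 35), (1061, 35), (1065, 35), (1069, 35), (1073, 37), (1077, 37), (1081, 38)]
```

Lid B's held position matches the model within 0.5 mm. I'll check the dish rim sideways and compute the placing move.

Run:
```python
from h import *
import pickle
p,W,P,R=pickle.load(open('w8.pkl','rb'))
im=cv2.resize(p['color'],None,fx=3,fy=3,interpolation=cv2.INTER_CUBIC).mean(2)
print([(u,int(im[800,u])) for u in list(range(680,724,3))+list(range(970,1014,3))])
d=np.array([(wproj(p,W,X)+.5)*3 for X in ring([.4757,.1864,.116],.0265,k=360)]); k=abs(d[:,1]-800)<3; print(d[k].round())
l=np.array([0,0,.0069]); ph=3.25;ti=.27
v=np.array([-np.sin(ph),np.cos(ph),0]); R2=Ro.from_rotvec(-v*ti).as_matrix()@R; print(R2[:,2])
for z in (.1385,.120,.1145): print(z,delta(np.array([.4757,.1864,z])-R2@l,R2))
```

```text
[(680, 206), (683, 207), (686, 211), (689, 230), (692, 248), (695, 247), (698, 230), (701, 204), (704, 196), (707, 201), (710, 211), (713, 224), (716, 232), (719, 232), (722, 232), (970, 195), (973, 198), (976, 221), (979, 241), (982, 247), (985, 236), (988, 208), (991, 202), (994, 203), (997, 202), (1000, 202), (1003, 202), (1006, 201), (1009, 202), (1012, 201)]
[[997. 802.]
 [997. 800.]
 [997. 798.]
 [694. 799.]
 [694. 801.]
 [694. 803.]]
[ 0.00701902  0.00391044 -0.99996772]
0.1385 (array([0.121, 0.014, 0.015]), array([-0.015,  0.134,  0.   ]))
0.12 (array([ 0.121,  0.014, -0.109]), array([-0.015,  0.134,  0.   ]))
0.1145 (array([ 0.121,  0.014, -0.145]), array([-0.015,  0.134,  0.   ]))
```

Dish B's rim is centred about 1.4 mm towards −y of the model, and the lid about 0.4 mm, so I'm reducing the y shift.

>>> move_arm --targets "0.03 0.002 0.004 -0.004 0.034 0;0.06 0.004 0.008 -0.008 0.067 0;0.09 0.006 0.012 -0.012 0.1 0;0.121 0.007 0.015 -0.015 0.134 0;0.121 0.007 0.015 -0.015 0.134 0;0.121 0.007 -0.01 -0.015 0.134 0;0.121 0.007 -0.04 -0.015 0.134 0;0.121 0.007 -0.07 -0.015 0.134 0;0.121 0.007 -0.085 -0.015 0.134 0;0.121 0.007 -0.095 -0.015 0.134 0;0.121 0.007 -0.095 -0.015 0.134 0"

```text
time_s: 14.75
eef_pos: [0.4756, 0.1853, 0.129]
tcp_rot: [-0.169, 3.13, 0.004]
contact_force: [-0.1, -0.5, -0.2]
grip_width: 0.0603
grip_force: 21.8
```

Run:
```python
from h import *
s=manip.read_state(); P=np.array(s['eef_pos']);R=Ro.from_rotvec(s['tcp_rot']).as_matrix()
print(P,R[:,2],s['contact_force'])
p,W=wgrab('w9'); D=np.array([.4757,.1850,.116]); L=P+R@[0,0,.0069]
im=cv2.resize(p['color'],None,fx=3,fy=3,interpolation=cv2.INTER_CUBIC).mean(2)
pr=lambda Xs:np.array([(wproj(p,W,X)+.5)*3 for X in Xs])
e=pr(lidrings(L,3.25,0));d=pr(ring(D,.0265));print('lid',L,e.min(0),e.max(0),'dish',d.min(0),d.max(0))
c=((d.min(0)+d.max(0))/2).astype(int); a,b=e.min(0).astype(int)-15,e.max(0).astype(int)+18
row=im[c[1],a[0]:b[0]];col=im[a[1]:b[1],c[0]]
from scipy.signal import find_peaks
for n,x,o in(('row',row,a[0]),('col',col,a[1])):
    k=find_peaks(x,prominence=12)[0]; g=np.abs(np.diff(x)); q=find_peaks(g,height=12)[0]; print(n,'peaks',k+o,'edges',q+o)
print(c)
```

```text
[0.47560762 0.18530175 0.12897059] [ 0.00736899  0.00303363 -0.99996825] [-0.12108088 -0.46985846 -0.1565041 ]
lid [0.47565847 0.18532268 0.12207081] [635.44088912 630.39155971] [1056.14058922 1013.04165602] dish [671.2018596  652.90244939] [1015.62101363  956.46634368]
row peaks [ 644  678  805 1005 1043] edges [ 634  636 1000 1048]
col peaks [ 644  662  951  981 1007] edges [ 637  639  654 1011]
[843 804]
```

Lid B (635–1048) and its rim (678–1005) share the same centre column, about 842. Lowering.

>>> move_arm --targets "0 0 -0.007 0 0 0;0 0 -0.014 0 0 0;0 0 -0.021 0 0 0;0 0 -0.028 0 0 0;0 0 -0.034 0 0 0;0 0 -0.04 0 0 0;0 0 -0.04 0 0 0"

```text
time_s: 15.5
eef_pos: [0.4758, 0.1853, 0.1229]
tcp_rot: [-0.169, 3.13, 0.004]
contact_force: [0.8, -0.0, 0.0]
grip_width: 0.0606
grip_force: 21.8
```

>>> move_arm --targets "0 0 -0.004 0 0 0;0 0 -0.007 0 0 0;0 0 -0.007 0 0 0"

```text
time_s: 15.8
eef_pos: [0.4757, 0.1853, 0.122]
tcp_rot: [-0.169, 3.13, 0.004]
contact_force: [0.9, -0.7, -0.1]
grip_width: 0.0602
grip_force: 21.8
```

>>> move_arm --targets "0 0 -0.003 0 0 0;0 0 -0.005 0 0 0;0 0 -0.005 0 0 0"

```text
time_s: 16.1
eef_pos: [0.4758, 0.1854, 0.1215]
tcp_rot: [-0.169, 3.129, 0.004]
contact_force: [-1.5, 0.5, 4.8]
grip_width: 0.0603
grip_force: 22.1
```

>>> move_arm --targets "0 0 -0.002 0 0 0;0 0 -0.003 0 0 0;0 0 -0.003 0 0 0"

```text
time_s: 16.4
eef_pos: [0.4759, 0.1854, 0.1213]
tcp_rot: [-0.169, 3.129, 0.005]
contact_force: [-2.1, -0.7, 9.6]
grip_width: 0.0601
grip_force: 22.5
```

Seated. Ease off, release, retreat and look.

>>> move_arm --targets "0 0 0.004 0 0 0;0 0 0.004 0 0 0"

```text
time_s: 16.6
eef_pos: [0.4758, 0.1853, 0.1215]
tcp_rot: [-0.169, 3.129, 0.004]
contact_force: [-0.9, 0.2, 3.4]
grip_width: 0.0603
grip_force: 22.1
```

>>> move_arm --targets "0 0 0 0 0 0;0 0 0 0 0 0;0 0 0 0 0 0;0 0 0 0 0 0;0 0 0 0 0 0" --hand 0.8

```text
time_s: 17.1
eef_pos: [0.4758, 0.1853, 0.1213]
tcp_rot: [-0.169, 3.13, 0.004]
contact_force: [0.3, 0.2, 0.7]
grip_width: 0.077
grip_force: 0.0
```

>>> move_arm --targets "0 0 0.05 0 0 0;0 0 0.15 0 0 0;0 0 0.4 0 0 0;-0.2 0 0.7 0 0 0;-0.4 0.2 1 0 0 0;-0.4 0.2 1 0 0 0;-0.4 0.2 1 0 0 0;-0.4 0.2 1 0 0 0"

```text
time_s: 17.9
eef_pos: [0.416, 0.2151, 0.2706]
tcp_rot: [-0.17, 3.13, 0.004]
contact_force: [-0.3, -0.0, -0.8]
grip_width: 0.0768
grip_force: 0.0
```

Run:
```python
from h import *
s=manip.read_state(); print(s['eef_pos'],s['contact_force'])
p,W=wgrab('w10')
im=cv2.resize(cv2.cvtColor(p['color'],cv2.COLOR_RGB2BGR),None,fx=3,fy=3,interpolation=cv2.INTER_CUBIC)
T=[]
for D in ([.5313,.2776],[.4757,.1850]):
    for z,r,c in((.118,.0305,(0,0,255)),(.11,.0305,(0,255,0))):
        cv2.polylines(im,[np.array([(wproj(p,W,X)+.5)*3 for X in ring([*D,z],r)]).astype(int)],True,c,1)
    c=(wproj(p,W,[*D,.114])*3).astype(int);print(c); T.append(cv2.resize(im[c[1]-150:c[1]+150,c[0]-150:c[0]+150],(390,390)))
t=manip.capture('top');save(t,'top1');a=cv2.cvtColor(t['color'],cv2.COLOR_RGB2BGR)[150:290,150:410]
a=cv2.resize(a,(390,210)); o=cv2.imread('pics/top0.png')[150:290,150:410]; o=cv2.resize(o,(390,210))
cv2.imwrite('pics/fin.png',np.vstack([np.hstack(T),np.hstack([a,o])]))
```

```text
[0.41599484 0.21514052 0.27060382] [-0.30544154 -0.01089858 -0.83232278]
[986 927]
[724 756]
```

View pics/fin.png

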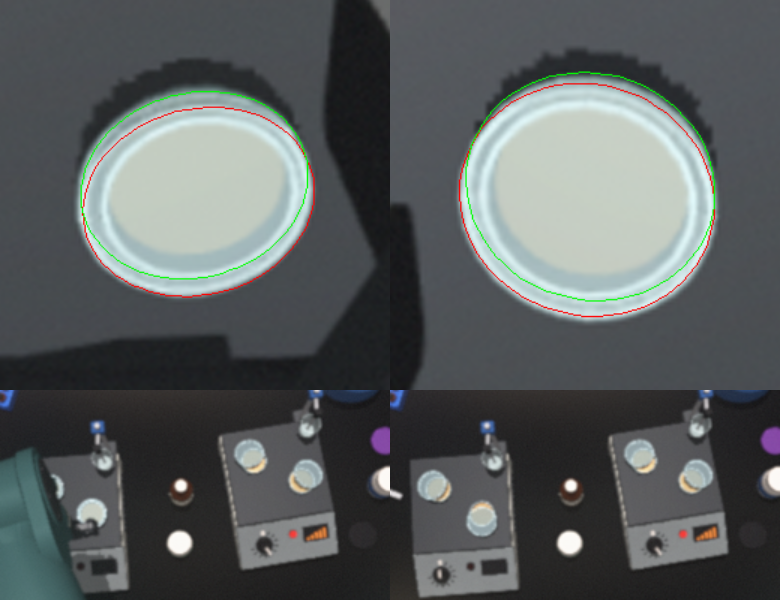

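Both lids, at (195,195) and (588,195), match the closed-pose outlines and are level and concentric with their dishes. The right hotplate's dishes look unchanged.

```bash
python3 -c "
from station import manip
print(manip.job_done())"
```

```text
the job is handed in; nothing more can be done
None
```

Both dishes on the switched-off (left) hotplate are closed, with lids level and centred, nothing on the heating hotplate or elsewhere was touched, and the job is handed in at about 18 s of the 54 s limit.

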